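Ready a pipette check: beaker on the balance, tip box lid held open

ROBOT

A 6-joint arm with a two-finger parallel gripper is mounted at the origin on a cart in front of the work surface, level with it; the furniture and walls round the work are solid. World frame = base frame: x ahead of the robot, y to its left, z up, the work surface at z = 0. Lengths are in m, angles in rad, forces in N, time in s.
With the tool pointing down it reaches from about 0.35 to 1 m from the base axis. Payload 7.1 kg.
Tool frame: the origin (TCP) lies between the finger pads; the fingertips stand 11 mm ahead of it and the grasp point (between the pads) lies 8 mm behind it; z points along the fingers, y is the line along which they close (so a half turn about z gives the same grasp; the last joint's range is limited). The gripper opens to 85 mm and grips with 20 to 120 N. Pads are 22 mm wide; open, the fingers measure 114 mm over their backs; the gripper's body (76 mm by 85 mm) begins 54 mm behind the grasp point. The pads swing forward as they close: fully open they stand 13 mm farther back than shut.
Start: joints at [1.083, 0.423, 1.63, -0, 1.089, -0.019], TCP at [0.282, 0.558, 0.242] pointing down, gripper open.
Joint ranges: [-3, 3], [-0.9, 2.11], [0.09, 2.58], [-1.31, 4.45], [0.11, 2.69], [-2.54, 2.54]. Speed limits (rad/s): [2.39, 2.39, 3.01, 3.14, 3.14, 3.14].

INTERFACE

Orientations are given as a 3x3 rotation matrix whose columns are the frame's x, y, z axes.
In Python, from bench import status, optics, workorder, nets gives the robot as it stands.
- The arm moves only by the shell command python3 -m jog 'ROWS' [FORCE]. ROWS is JSON, a list of rows, each an object of numbers: "x", "y", "z": the shift along the tool's x, y, z in m; "wx", "wy", "wz": the turn, a rotation vector about the tool's x, y, z in degrees; "claw": the opening, from 0 (shut) to 1 (fully open). A call has 1 to 10 rows; each row is the pose to reach, as a shift and turn from the pose commanded when the call began, along the tool's axes at that moment; what a row does not reach only later rows make up. A row lasts 1/8 s, in which the tool goes at most 62.5 mm and 10.7 degrees, less where a joint would pass 70% of its speed; a pose out of reach is approached as far as the arm can. A call with a gripper value outside its range is refused whole. The fingers move at their own pace and stop on an object; FORCE is the grip in N (left out, the last holds). Time passes only in rows, so rows that repeat a pose let the fingers close. It gives the time, the measured TCP pose, the force, the opening and the grip force at its end, in the units of the state.
- status.sense(): the state, without advancing time (a new reading comes with each control period).
- optics.snapshot(name): name is "side" or "top"; returns the picture (480x640x3 uint8, blue, green, red); there is no depth.
- optics.camera_params(name): a dict with "vfov" (degrees; the focal length in pixels is half the picture's height over the tangent of half this angle, whatever the lens; pixels are square), "cx", "cy" (the principal point, pixels), "extrinsics" (4x4, takes a point from camera to world coordinates). Camera axes: x right, y down, z forward; pixel columns grow to the right and rows downward; lengths in m; the calibration is good to about 2 mm. A picture is of the moment at which its call begins. camera_params takes no time and is no camera call.
- workorder.finish_job(): hands the job in; it is judged then, once.
Trained networks look in the newest picture that a camera, given by its name, has taken for a name from the list of things; names that differ only in an ending like _2 or _b are one class to them, and where a whole thing is asked for, a point or a joint stands for the part that bears it (a point fixed in the world has none). Each returns a list of dicts, best first, with "confidence" (0 to 1); they miss things now and then, are a little off and sometimes report something else, mostly with a low value. They report only what shows in the picture. A call takes as long as a camera call.
- nets.spot_in(camera, thing): "xyz" ([x, y, z] in m, in world coordinates, good to about 4 mm: the middle of the surface that is visible of it).
The state is a dict: "t": time; "joint_positions": joint angles; "joint_velocities": joint speeds; "tau": joint torques, N m; "tcp_pos": TCP position; "ee_rot": TCP orientation; "force": force on the tool from outside, world axes, zero at the start; "ft_torque": the same for the moment, N m; "opening": finger opening in m; "gripper_force": force on a finger pad.
Only numpy, scipy, OpenCV 4.12 (cv2) and the standard library are available. Lean on these libraries where they do the work, as an engineer would, in place of code of your own. Each camera call takes 0.05 s, during which the arm holds its last target. There are 200 camera calls.

TASK

I am about to check a pipette by weighing. Stand the empty glass beaker gently upright in the middle of the balance's round pan and let go of it; then lift the tip box's spring-shut lid by the bar on its front and hold it still, 60 degrees open, so that I can fit tips with both hands while the tips stay half covered. Finish while still holding the lid there, and leave the other things as they lie.

Things in the scene. Friction and masses are not known exactly. Their poses are not given: they have to be found in the camera images.
- beaker: empty clear glass beaker, 54 mm across with a small pouring spout, 70 mm tall, open at the top, about 0.16 kg, loose, standing on the worktop; origin at the centre of its underside, z up
- balance: white bench balance, 200 mm deep (x) by 150 mm wide (y), fixed to the worktop; origin under the centre of its housing, x towards its back. The front (-x) part is a sloping grey panel with a dark display; the steel pan is on the back part, its centre 35 mm behind (+x) the origin. Housing top 48 mm above the worktop
- pan_centre (a point): centre of the upper face of the balance's round steel pan (110 mm across, 6 mm thick); the face stands 72 mm above the worktop when empty
- balance_pan (a joint): how far the sprung pan is pressed down, m: 0 empty, about 0.0035 with the beaker on it; the spring takes 450 N/m and the pan meets its overload stop at 0.014 (about 6 N)
- tip_box: pipette tip box with a hinged clear lid and a tray of tips, 85 mm deep (x) by 122 mm wide (y), 82 mm high closed, fixed to the worktop; origin under its centre, x towards its back (the hinge side), y along the hinge
- lid_hinge (a point): middle of the lid's hinge line: along the back top edge of the tip box's base, 53 mm above the worktop and 46 mm behind (+x of the box) the box's origin; the line runs along the box's y axis
- tip_box_lid (a joint): opening angle of the tip box lid, rad: 0 shut, grows as the front edge rises, 1.047 is 60 degrees, stop at 1.83. A spring and its weight always pull it shut (about 0.15 N m when shut, 0.23 N m at 60 degrees: 1 to 2 N at the bar, along its arc)
- lid_bar: straight round aluminium bar, 10 mm thick, along the box's y axis, carried by two side arms 36 mm out in front of the lid's front face; it moves with the lid. Origin at the middle of the bar: lid shut, 78 mm in front (-x) of the box's origin and 66 mm above the worktop, i.e. 124 mm in front of and 13 mm above the hinge line. The free length between the arms is 78 mm; the gap between bar and lid face is 29 mm
- micropipette: bystander: white micropipette, 255 mm long, 37 mm high, lying to the left of the work, its length away from the robot; leave alone; origin at the centre of its underside
- reagent_bottle: bystander: small white bottle with a screw cap, 46 mm across, 96 mm tall, standing behind the work; leave alone; origin at the centre of its underside
- bench_timer: bystander: flat bench timer with three keys, 62 x 66 x 20 mm, lying in front of the work; leave alone; origin at the centre of its underside

How it is judged:
On the way:
1. the beaker stands released in the middle of the balance pan, the tip box lid still shut (horizontal distance between beaker and pan_centre below 0.012 m and z of beaker in the frame of pan_centre between -0.004 and 0.004 m and angle between beaker's own z axis and vertical below 0.08 rad and value of joint balance_pan above 0.0012 m and contact force between each of the arm, the fingers and beaker below 0.05 N and linear speed of beaker below 0.02 m/s and value of joint tip_box_lid below 0.1 rad), for 0.2 s.
At the end, for the whole second after the job is handed in: The beaker stands upright, at rest and untouched on the balance pan, its centre within 12 mm of the pan's centre; the fingers are on the lid's bar and hold the tip box lid still at 60 degrees open, plus or minus 8 degrees (horizontal distance between beaker and pan_centre below 0.012 m and z of beaker in the frame of pan_centre between -0.004 and 0.004 m and angle between beaker's own z axis and vertical below 0.08 rad and value of joint balance_pan above 0.0012 m and contact force between each of the arm, the fingers and beaker below 0.05 N and linear speed of beaker below 0.02 m/s and value of joint tip_box_lid between 0.907 and 1.187 rad and velocity of joint tip_box_lid between -0.1 and 0.1 rad/s and contact force between the fingers and lid_bar above 0.5 N); the arm keeps its last pose, push and grip.
It fails at once if the balance pan is pressed or struck down to its overload stop (more than 12.5 mm) (value of joint balance_pan above 0.0125 m).
It fails at once if the beaker is tipped over (angle between beaker's own z axis and vertical above 0.6 rad).
It fails at once if the micropipette is disturbed (moved more than 20 mm) (distance of micropipette from where it was at the start of the episode above 0.02 m).
It fails at once if the reagent bottle is disturbed (moved more than 20 mm) (distance of reagent_bottle from where it was at the start of the episode above 0.02 m).
It fails at once if the bench timer is disturbed (moved more than 20 mm) (distance of bench_timer from where it was at the start of the episode above 0.02 m).
It also fails if it takes over 53 s, if anything falls off the work surface, if the arm or the gripper's body presses on something with over 40 N, if the wrist force passes 120 N, or if a joint passes its speed limit or range.

## Working session

There is one attempt and no reset: what is moved stays moved. The work goes in short steps, Python scripts to look and compute and a shell command to move; the robot and the scene stay as the last step left them, time stands still between calls to the robot, and variables do not carry over. Pictures are saved under pics/ and viewed, at most 10 in all, crops included, and the job is handed in when it is done.

```bash
mkdir -p pics; ls
python3 - <<'E'
from bench import status, optics, nets
import cv2, numpy as np
s=status.sense(); print(s['t'],s['tcp_pos'],np.round(s['ee_rot'],3).tolist(),s['opening'],s['force'])
for c in ('side','top'):
    im=optics.snapshot(c); cv2.imwrite(f'pics/{c}0.png',im)
    p=optics.camera_params(c); print(c,p['vfov'],p['cx'],p['cy'],np.round(p['extrinsics'],3).tolist())
    for t in ('beaker','balance','pan_centre','tip_box','lid_bar','micropipette','reagent_bottle','bench_timer'):
        try: print(t,[(np.round(d['xyz'],3).tolist(),round(d['confidence'],2)) for d in nets.spot_in(c,t)[:2]])
        except Exception as e: print(t,e)
E
```

```text
pics
0.0 [0.28210799 0.55711436 0.24154871] [[-0.892, 0.452, -0.001], [0.452, 0.892, -0.001], [0.0, -0.002, -1.0]] 0.08563255155056256 [ 0.51607896 -0.31591611 -0.48905307]
side 44.83152086273859 319.4627958622212 252.4477353114941 [[-0.822, 0.385, -0.42, 1.094], [0.569, 0.538, -0.622, 0.874], [-0.014, -0.75, -0.661, 0.939], [0.0, 0.0, 0.0, 1.0]]
beaker [([0.554, -0.24, 0.046], 0.88)]
balance [([0.558, 0.038, 0.051], 0.57), ([0.587, 0.312, 0.081], 0.22)]
pan_centre [([0.568, 0.024, 0.068], 0.62), ([0.504, 0.305, 0.067], 0.23)]
tip_box [([0.593, 0.311, 0.08], 0.9)]
lid_bar [([0.507, 0.302, 0.067], 0.67)]
micropipette [([0.62, 0.445, 0.022], 0.83)]
reagent_bottle [([0.744, -0.13, 0.058], 0.65)]
bench_timer [([0.374, -0.125, 0.015], 0.69)]
top 54.222937074223594 319.4309614640189 243.2422981478664 [[0.055, -0.975, 0.213, 0.34], [-0.998, -0.053, 0.015, 0.07], [-0.003, -0.214, -0.977, 1.18], [0.0, 0.0, 0.0, 1.0]]
beaker [([0.55, -0.266, 0.032], 0.6)]
balance [([0.527, 0.02, 0.051], 0.74)]
pan_centre [([0.566, 0.02, 0.072], 0.74)]
tip_box [([0.562, 0.293, 0.083], 0.72), ([0.366, -0.132, 0.018], 0.63)]
lid_bar [([0.506, 0.294, 0.069], 0.6), ([0.566, 0.023, 0.072], 0.3)]
micropipette [([0.608, 0.434, 0.025], 0.62)]
reagent_bottle [([0.728, -0.137, 0.067], 0.69), ([0.529, 0.017, 0.054], 0.64)]
bench_timer [([0.369, -0.134, 0.02], 0.78)]
```

View pics/top0.png

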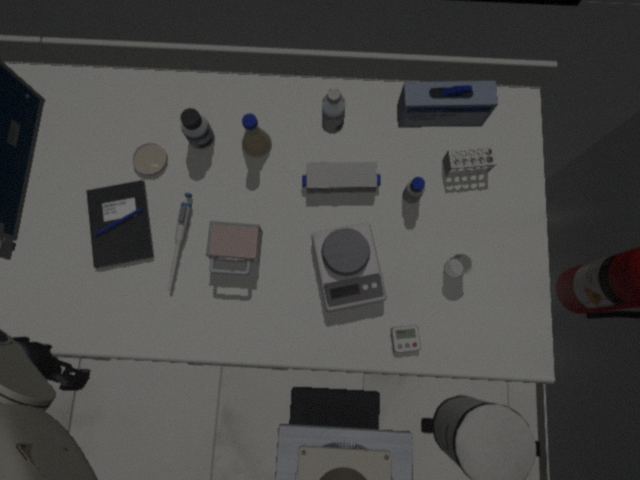

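View pics/side0.png

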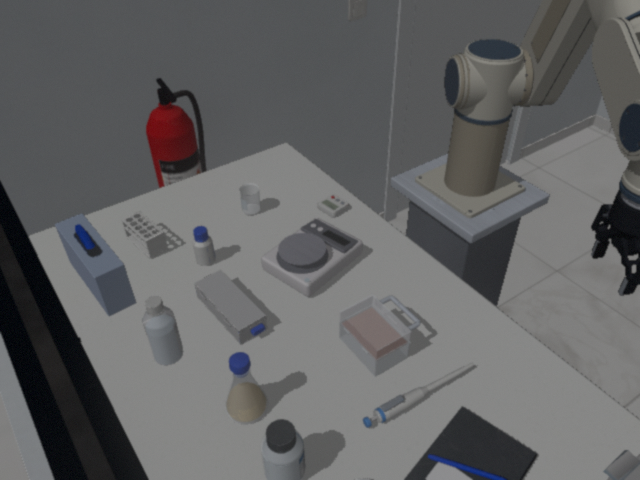

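Top view: beaker near (453,268), pan centre (346,251), tip box (233,243) with the bar at (233,291). Side view: beaker (250,198), pan (302,252), bar (400,310). I'll enlarge these for sub-pixel reading.

Run:
```python
import cv2, numpy as np
T=cv2.imread('pics/top0.png');S=cv2.imread('pics/side0.png')
def crop(im,x,y,n=88):
    c=im[y:y+n,x:x+n]; c=cv2.convertScaleAbs(c,alpha=1.4)
    c=cv2.resize(c,None,fx=3,fy=3,interpolation=cv2.INTER_CUBIC)
    for k in range(0,n,20):
        cv2.line(c,(k*3,0),(k*3,4),(0,255,255),1);cv2.line(c,(0,k*3),(4,k*3),(0,255,255),1)
    cv2.putText(c,f'{x},{y}',(8,258),0,.45,(0,255,255),1)
    return c
r1=np.hstack([crop(T,415,225),crop(T,302,210),crop(T,190,215)])
r2=np.hstack([crop(S,210,150),crop(S,258,208),crop(S,335,280)])
cv2.imwrite('pics/mos.png',np.vstack([r1,r2]))
```

```text
(no output)
```

View pics/mos.png

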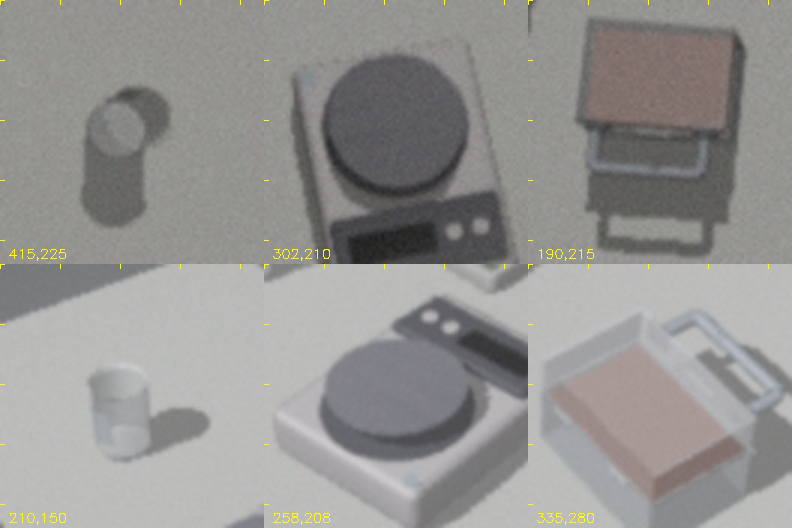

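Mosaic: the beaker disk is at about (454,268) in the top view. In the side view its rim is at about (249.7,188.7) and its base at (250.7,210.5). The pan face is at (346,250.7) top and (302.7,249.3) side, and the bar corners are visible in both views.

```bash
cat > h.py <<'E'
import numpy as np
from bench import optics
def ray(c,u,v):
    p=optics.camera_params(c);f=240/np.tan(np.radians(p['vfov']/2));E=np.array(p['extrinsics'])
    return E[:3,3],E[:3,:3]@np.array([(u-p['cx'])/f,(v-p['cy'])/f,1])
def at(c,u,v,z):
    o,d=ray(c,u,v);return o+d*(z-o[2])/d[2]
def tri(a,b):
    o,d=ray('top',*a);q,e=ray('side',*b);s=np.linalg.lstsq(np.c_[d,-e],q-o,rcond=None)[0]
    P,Q=o+d*s[0],q+e*s[1];return (P+Q)/2,np.linalg.norm(P-Q)
def px(c,P):
    p=optics.camera_params(c);f=240/np.tan(np.radians(p['vfov']/2));E=np.array(p['extrinsics'])
    q=E[:3,:3].T@(np.array(P)-E[:3,3]);return q[:2]/q[2]*f+[p['cx'],p['cy']]
E
python3 - <<'E'
from h import *
np.set_printoptions(precision=4,suppress=True)
print('beaker side rim',at('side',249.7,188.7,.07),'base',at('side',250.7,210.5,0))
print('top disk0',at('top',454,268,0),at('top',454,268,.07),'dark',at('top',461.7,263,0),at('top',461.7,263,.07))
print('pan',at('top',346,250.7,.072),at('side',302.7,249.3,.072),tri((346,250.7),(302.7,249.3)))
# bar ends
L=(190+66/3,215+167/3);R=(190+176/3,215+172/3)
l=at('top',*L,.066);r=at('top',*R,.066);print('bar',l,r,(l+r)/2,np.linalg.norm(l-r))
a=at('side',391.3,297,.066);b=at('side',419,322.7,.066);print('bar side',a,b,(a+b)/2,np.linalg.norm(a-b))
for n,z,q in (('lid front',.082,((578,122),(728,133))),('lid back',.082,((590,18),(737,32)))):
    w=[at('top',190+(x-528)/3,215+y/3,z) for x,y in q];print(n,w,np.linalg.norm(w[1]-w[0]),(w[0]+w[1])/2,np.degrees(np.arctan2(*( (w[0]-w[1])[:2]*[-1,1]))))
E
```

```text
beaker side rim [ 0.5472 -0.2545  0.07  ] base [ 0.5508 -0.256   0.    ]
top disk0 [ 0.5513 -0.258   0.    ] [ 0.5387 -0.2386  0.07  ] dark [ 0.5652 -0.2777  0.    ] [ 0.5519 -0.2571  0.07  ]
pan [0.5664 0.0213 0.072 ] [0.5685 0.0266 0.072 ] (array([0.5666, 0.0218, 0.0679]), np.float64(0.0018474880170979953))
bar [0.5013 0.3404 0.066 ] [0.5021 0.252  0.066 ] [0.5017 0.2962 0.066 ] 0.08835986406979808
bar side [0.4981 0.2546 0.066 ] [0.4992 0.3412 0.066 ] [0.4986 0.2979 0.066 ] 0.08663070236010297
lid front [array([0.5343, 0.353 , 0.082 ]), array([0.5319, 0.2331, 0.082 ])] 0.11986888994887802 [0.5331 0.293  0.082 ] -1.1310261678438367
lid back [array([0.6199, 0.3524, 0.082 ]), array([0.6147, 0.2328, 0.082 ])] 0.11969934150426526 [0.6173 0.2926 0.082 ] -2.4902452288551014
```

```bash
cat >> h.py <<'E'
from bench import status
def go(P,ypos=None):
    s=status.sense();R=np.array(s['ee_rot']);d=R.T@(np.array(P)-s['tcp_pos'])
    print('t',s['t'],'tcp',np.round(s['tcp_pos'],4),'shift mm',np.round(d*1000,1),'y ang',np.degrees(np.arctan2(R[1,1],R[0,1])),'tilt',np.degrees(np.arccos(-R[2,2])))
E
python3 -c "
from h import *
go([.551,-.256,.2]);go([.551,-.256,.04])"
```

```text
t 0.9 tcp [0.2824 0.5576 0.2423] shift mm [-607.2 -604.4   42.3] y ang 63.14013244507291 tilt 0.00248760720716772
t 0.9 tcp [0.2824 0.5576 0.2423] shift mm [-607.2 -604.4  202.3] y ang 63.14013244507291 tilt 0.00248760720716772
```

```bash
python3 -m jog '[{"x":-0.04,"y":-0.04},{"x":-0.08,"y":-0.08},{"x":-0.12,"y":-0.12},{"x":-0.16,"y":-0.16},{"x":-0.2,"y":-0.2},{"x":-0.24,"y":-0.24},{"x":-0.28,"y":-0.28},{"x":-0.32,"y":-0.32},{"x":-0.36,"y":-0.36},{"x":-0.4,"y":-0.4}]' 20; python3 -c "
from h import *
go([.551,-.256,.14])"
```

```text
t 0.9 tcp [0.2824 0.5576 0.2423] shift mm [-607.2 -604.4  102.3] y ang 63.14013244507291 tilt 0.00248760720716772invalid input at $[0]: expected keys x, y, z, wx, wy, wz, claw
```

```bash
python3 -m jog '[{"x":-0.04,"y":-0.04,"z":0,"wx":0,"wy":0,"wz":0,"claw":1},{"x":-0.08,"y":-0.08,"z":0,"wx":0,"wy":0,"wz":0,"claw":1},{"x":-0.16,"y":-0.16,"z":0,"wx":0,"wy":0,"wz":0,"claw":1},{"x":-0.2,"y":-0.2,"z":0,"wx":0,"wy":0,"wz":0,"claw":1},{"x":-0.24,"y":-0.24,"z":0,"wx":0,"wy":0,"wz":0,"claw":1},{"x":-0.28,"y":-0.28,"z":0,"wx":0,"wy":0,"wz":0,"claw":1},{"x":-0.32,"y":-0.32,"z":0,"wx":0,"wy":0,"wz":0,"claw":1},{"x":-0.36,"y":-0.36,"z":0,"wx":0,"wy":0,"wz":0,"claw":1},{"x":-0.4,"y":-0.4,"z":0,"wx":0,"wy":0,"wz":0,"claw":1},{"x":-0.4,"y":-0.4,"z":0,"wx":0,"wy":0,"wz":0,"claw":1}]' 20; python3 -c "
from h import *
go([.551,-.256,.14])"
```

```text
t: 2.15
tcp_pos: [0.4594, 0.017, 0.2426]
ee_rot: [[-0.89, 0.456, 0.001], [0.456, 0.89, -0.0], [-0.001, 0.0, -1.0]]
force: [0.2, 0.6, 0.7]
opening: 0.0854
gripper_force: 0.0
t 2.15 tcp [0.4594 0.017  0.2426] shift mm [-205.8 -201.3  102.8] y ang 62.89691172152598 tilt 0.06232151092857546
```

```bash
python3 -m jog '[{"x":-0.04,"y":-0.04,"z":0.01,"wx":0,"wy":0,"wz":0,"claw":1},{"x":-0.08,"y":-0.08,"z":0.02,"wx":0,"wy":0,"wz":0,"claw":1},{"x":-0.12,"y":-0.12,"z":0.04,"wx":0,"wy":0,"wz":0,"claw":1},{"x":-0.16,"y":-0.16,"z":0.06,"wx":0,"wy":0,"wz":0,"claw":1},{"x":-0.19,"y":-0.19,"z":0.08,"wx":0,"wy":0,"wz":0,"claw":1},{"x":-0.206,"y":-0.201,"z":0.1,"wx":0,"wy":0,"wz":0,"claw":1},{"x":-0.206,"y":-0.201,"z":0.102,"wx":0,"wy":0,"wz":0,"claw":1},{"x":-0.206,"y":-0.201,"z":0.102,"wx":0,"wy":0,"wz":0,"claw":1}]' 20; python3 -c "
from h import *
import cv2
go([.551,-.256,.04])
a=optics.snapshot('side');b=optics.snapshot('top')
f=lambda c,n:cv2.resize(c,(400,400),interpolation=cv2.INTER_CUBIC)
cv2.imwrite('pics/b1.png',np.hstack([f(a[130:250,190:310],0),f(b[200:320,395:515],0)]))
print(px('side',[.551,-.256,.07]),px('top',[.551,-.256,.07]))
"
```

```text
t: 3.15
tcp_pos: [0.5512, -0.2512, 0.1404]
ee_rot: [[-0.892, 0.451, -0.001], [0.451, 0.892, 0.001], [0.001, 0.0, -1.0]]
force: [0.3, 0.5, -0.8]
opening: 0.0852
gripper_force: 0.0
t 3.15 tcp [ 0.5512 -0.2512  0.1404] shift mm [ -2.1  -4.4 100.4] y ang 63.18133645033721 tilt 0.05613820284230249
[248.1484821 188.9312669] [461.24876113 263.32920175]
```

View pics/b1.png

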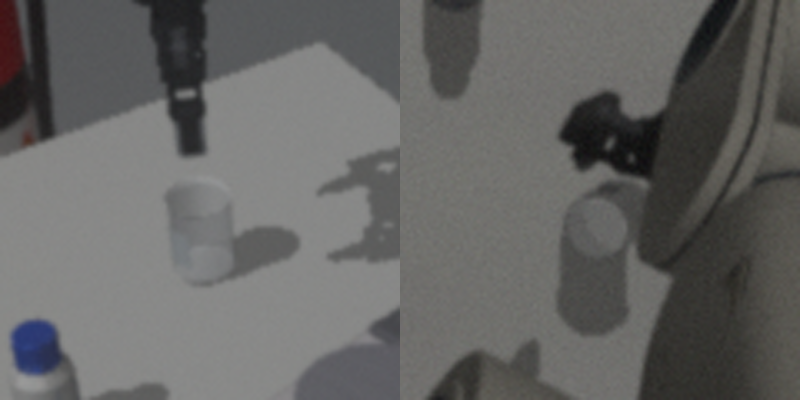

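```bash
python3 -c "
from h import *
print(px('side',[.5512,-.2512,.129]))
for P in ([.551,-.256],[.548,-.256],[.551,-.253]): print(P,px('side',P+[.07]),px('side',P+[0]))
go([.549,-.255,.04])
"
```

```text
[246.79197266 170.55944439]
[0.551, -0.256] [248.1484821 188.9312669] [250.64137656 210.52043356]
[0.548, -0.256] [249.16068054 188.53825354] [251.6213842  210.12163482]
[0.551, -0.253] [248.72088506 189.47672033] [251.19968621 211.07559806]
t 3.25 tcp [ 0.5516 -0.2513  0.1412] shift mm [  0.7  -4.5 101.2] y ang 63.209561711733684 tilt 0.04057258338297345
```

Calibration agrees to about 1 px; descend on (0.549, -0.255).

```bash
python3 -m jog '[{"x":0.001,"y":-0.0045,"z":0.02,"wx":0,"wy":0,"wz":0,"claw":1},{"x":0.001,"y":-0.0045,"z":0.045,"wx":0,"wy":0,"wz":0,"claw":1},{"x":0.001,"y":-0.0045,"z":0.07,"wx":0,"wy":0,"wz":0,"claw":1},{"x":0.001,"y":-0.0045,"z":0.09,"wx":0,"wy":0,"wz":0,"claw":1},{"x":0.001,"y":-0.0045,"z":0.1,"wx":0,"wy":0,"wz":0,"claw":1},{"x":0.001,"y":-0.0045,"z":0.1,"wx":0,"wy":0,"wz":0,"claw":1}]' 20; python3 -m jog '[{"x":0,"y":0,"z":0,"wx":0,"wy":0,"wz":0,"claw":0.6},{"x":0,"y":0,"z":0,"wx":0,"wy":0,"wz":0,"claw":0.5},{"x":0,"y":0,"z":0,"wx":0,"wy":0,"wz":0,"claw":0.4},{"x":0,"y":0,"z":0,"wx":0,"wy":0,"wz":0,"claw":0.4},{"x":0,"y":0,"z":0,"wx":0,"wy":0,"wz":0,"claw":0.4},{"x":0,"y":0,"z":0,"wx":0,"wy":0,"wz":0,"claw":0.4}]' 20
```

```text
t: 4.0
tcp_pos: [0.5484, -0.2557, 0.04]
ee_rot: [[-0.892, 0.452, -0.001], [0.452, 0.892, 0.0], [0.001, -0.0, -1.0]]
force: [0.3, -0.3, -0.3]
opening: 0.0857
gripper_force: 0.0
t: 4.75
tcp_pos: [0.5491, -0.2562, 0.0413]
ee_rot: [[-0.892, 0.452, 0.001], [0.452, 0.892, -0.001], [-0.001, 0.0, -1.0]]
force: [-0.7, 1.3, 6.2]
opening: 0.0523
gripper_force: 20.8
```

```bash
python3 -m jog '[{"x":0,"y":0,"z":-0.01,"wx":0,"wy":0,"wz":0,"claw":0.4},{"x":0,"y":0,"z":-0.03,"wx":0,"wy":0,"wz":0,"claw":0.4},{"x":0,"y":0,"z":-0.06,"wx":0,"wy":0,"wz":0,"claw":0.4},{"x":0,"y":0,"z":-0.09,"wx":0,"wy":0,"wz":0,"claw":0.4},{"x":0,"y":0,"z":-0.115,"wx":0,"wy":0,"wz":0,"claw":0.4},{"x":0,"y":0,"z":-0.12,"wx":0,"wy":0,"wz":0,"claw":0.4},{"x":0,"y":0,"z":-0.12,"wx":0,"wy":0,"wz":0,"claw":0.4}]'; python3 -c "
from h import *
import cv2
a=optics.snapshot('side');b=optics.snapshot('top')
f=lambda c:cv2.resize(c,(400,400),interpolation=cv2.INTER_CUBIC)
cv2.imwrite('pics/b2.png',np.hstack([f(a[90:210,190:310]),f(b[200:320,395:515])]))
go([.567,.023,.160])
P=status.sense()['tcp_pos'];print(px('side',P-[0,0,.041]),px('side',P+[0,0,.029]))
"
```

```text
t: 5.62
tcp_pos: [0.5484, -0.2559, 0.1607]
ee_rot: [[-0.892, 0.452, 0.001], [0.452, 0.892, -0.0], [-0.001, 0.0, -1.0]]
force: [0.4, 0.2, -1.7]
opening: 0.0518
gripper_force: 21.5
t 5.725 tcp [ 0.5478 -0.2557  0.1594] shift mm [108.8 257.2  -0.4] y ang 63.13822785352507 tilt 0.09486897302202005
[247.49277778 172.85017724] [244.76307979 148.87307977]
```

View pics/b2.png

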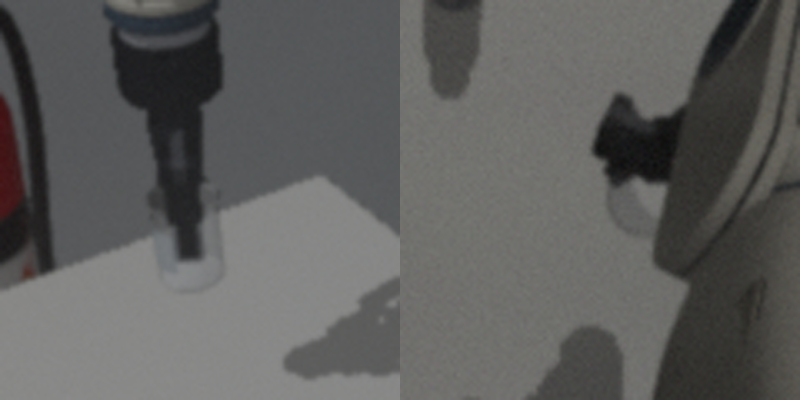

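The beaker is held upright and centred, with its base at (247.3,171.6) against (247.5,172.8) expected. Next is the move over the pan.

```bash
python3 -m jog '[{"x":0.008,"y":0.02,"z":0,"wx":0,"wy":0,"wz":0,"claw":0.4},{"x":0.024,"y":0.055,"z":0,"wx":0,"wy":0,"wz":0,"claw":0.4},{"x":0.041,"y":0.095,"z":0,"wx":0,"wy":0,"wz":0,"claw":0.4},{"x":0.058,"y":0.135,"z":0,"wx":0,"wy":0,"wz":0,"claw":0.4},{"x":0.075,"y":0.175,"z":0,"wx":0,"wy":0,"wz":0,"claw":0.4},{"x":0.09,"y":0.215,"z":0,"wx":0,"wy":0,"wz":0,"claw":0.4},{"x":0.102,"y":0.243,"z":0,"wx":0,"wy":0,"wz":0,"claw":0.4},{"x":0.109,"y":0.257,"z":0,"wx":0,"wy":0,"wz":0,"claw":0.4},{"x":0.109,"y":0.257,"z":0,"wx":0,"wy":0,"wz":0,"claw":0.4},{"x":0.109,"y":0.257,"z":0,"wx":0,"wy":0,"wz":0,"claw":0.4}]'; python3 -c "
from h import *
import cv2
go([.567,.0235,.117])
a=optics.snapshot('side');b=optics.snapshot('top')
f=lambda c:cv2.resize(c,(400,400),interpolation=cv2.INTER_CUBIC)
cv2.imwrite('pics/b3.png',np.hstack([f(a[180:300,240:360]),f(b[190:310,285:405])]))
P=status.sense()['tcp_pos'];print(px('side',P-[0,0,.041]),px('top',P-[0,0,.041]),px('top',P+[0,0,.029]))
"
```

```text
t: 6.98
tcp_pos: [0.5672, 0.0219, 0.1601]
ee_rot: [[-0.892, 0.452, -0.0], [0.452, 0.892, -0.0], [0.0, -0.0, -1.0]]
force: [0.2, 0.1, -1.7]
opening: 0.0523
gripper_force: 21.6
t 6.975 tcp [0.5672 0.0219 0.1601] shift mm [ 0.8  1.4 43.1] y ang 63.11821404663998 tilt 0.0321103452152788
[301.20330236 231.86712209] [346.99391027 246.28278419] [348.75283044 239.58215364]
```

View pics/b3.png

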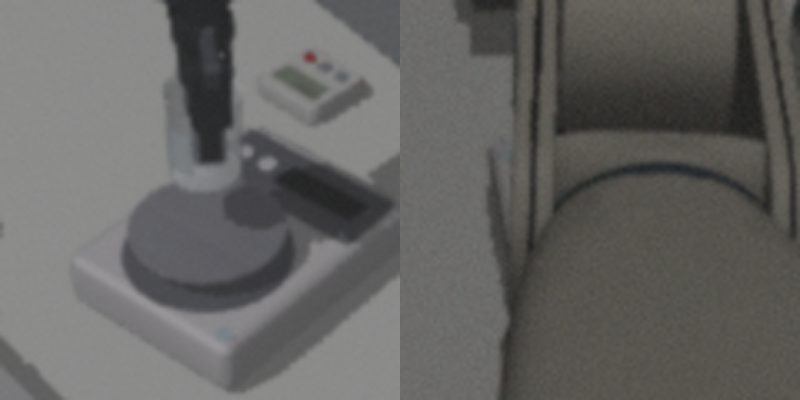

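```bash
python3 -m jog '[{"x":0.001,"y":0.0015,"z":0.01,"wx":0,"wy":0,"wz":0,"claw":0.4},{"x":0.001,"y":0.0015,"z":0.02,"wx":0,"wy":0,"wz":0,"claw":0.4},{"x":0.001,"y":0.0015,"z":0.03,"wx":0,"wy":0,"wz":0,"claw":0.4},{"x":0.001,"y":0.0015,"z":0.038,"wx":0,"wy":0,"wz":0,"claw":0.4},{"x":0.001,"y":0.0015,"z":0.043,"wx":0,"wy":0,"wz":0,"claw":0.4},{"x":0.001,"y":0.0015,"z":0.045,"wx":0,"wy":0,"wz":0,"claw":0.4},{"x":0.001,"y":0.0015,"z":0.046,"wx":0,"wy":0,"wz":0,"claw":0.4},{"x":0.001,"y":0.0015,"z":0.046,"wx":0,"wy":0,"wz":0,"claw":0.4}]'; python3 -m jog '[{"x":0,"y":0,"z":0.001,"wx":0,"wy":0,"wz":0,"claw":0.4},{"x":0,"y":0,"z":0.002,"wx":0,"wy":0,"wz":0,"claw":0.4},{"x":0,"y":0,"z":0.003,"wx":0,"wy":0,"wz":0,"claw":0.4},{"x":0,"y":0,"z":0.003,"wx":0,"wy":0,"wz":0,"claw":0.4},{"x":0,"y":0,"z":0.003,"wx":0,"wy":0,"wz":0,"claw":0.4}]'
```

```text
t: 8.07
tcp_pos: [0.5673, 0.0244, 0.1145]
ee_rot: [[-0.892, 0.452, 0.0], [0.452, 0.892, -0.0], [-0.0, 0.0, -1.0]]
force: [-0.7, -0.1, -1.9]
opening: 0.0521
gripper_force: 21.6
t: 8.7
tcp_pos: [0.5673, 0.0244, 0.1114]
ee_rot: [[-0.892, 0.452, 0.0], [0.452, 0.892, 0.0], [-0.0, 0.0, -1.0]]
force: [-0.1, -0.2, -1.1]
opening: 0.0525
gripper_force: 21.7
```

```bash
python3 -m jog '[{"x":0,"y":0,"z":0.001,"wx":0,"wy":0,"wz":0,"claw":0.4},{"x":0,"y":0,"z":0.0015,"wx":0,"wy":0,"wz":0,"claw":0.4},{"x":0,"y":0,"z":0.0015,"wx":0,"wy":0,"wz":0,"claw":0.4},{"x":0,"y":0,"z":0.0015,"wx":0,"wy":0,"wz":0,"claw":0.4}]'; python3 -m jog '[{"x":0,"y":0,"z":0,"wx":0,"wy":0,"wz":0,"claw":0.66},{"x":0,"y":0,"z":0,"wx":0,"wy":0,"wz":0,"claw":0.75},{"x":0,"y":0,"z":0,"wx":0,"wy":0,"wz":0,"claw":0.85},{"x":0,"y":0,"z":0,"wx":0,"wy":0,"wz":0,"claw":0.95},{"x":0,"y":0,"z":0,"wx":0,"wy":0,"wz":0,"claw":1},{"x":0,"y":0,"z":0,"wx":0,"wy":0,"wz":0,"claw":1},{"x":0,"y":0,"z":0,"wx":0,"wy":0,"wz":0,"claw":1}]'
```

```text
t: 9.2
tcp_pos: [0.5673, 0.0244, 0.1099]
ee_rot: [[-0.892, 0.452, 0.0], [0.452, 0.892, -0.0], [-0.0, 0.0, -1.0]]
force: [-0.0, -0.5, 0.5]
opening: 0.0522
gripper_force: 21.7
t: 10.07
tcp_pos: [0.5672, 0.0244, 0.1098]
ee_rot: [[-0.892, 0.452, -0.0], [0.452, 0.892, 0.0], [0.0, 0.0, -1.0]]
force: [-0.2, 0.8, 0.4]
opening: 0.0856
gripper_force: 0.0
```

Retreat straight up, slowly first.

```bash
python3 -m jog '[{"x":0,"y":0,"z":-0.01,"wx":0,"wy":0,"wz":0,"claw":1},{"x":0,"y":0,"z":-0.03,"wx":0,"wy":0,"wz":0,"claw":1},{"x":0,"y":0,"z":-0.06,"wx":0,"wy":0,"wz":0,"claw":1},{"x":0,"y":0,"z":-0.09,"wx":0,"wy":0,"wz":0,"claw":1},{"x":0,"y":0,"z":-0.12,"wx":0,"wy":0,"wz":0,"claw":1},{"x":0,"y":0,"z":-0.14,"wx":0,"wy":0,"wz":0,"claw":1},{"x":0,"y":0,"z":-0.14,"wx":0,"wy":0,"wz":0,"claw":1}]'; python3 -c "
from h import *
go([.500,.297,.18])"
```

```text
t: 10.95
tcp_pos: [0.5682, 0.0244, 0.252]
ee_rot: [[-0.892, 0.452, 0.004], [0.452, 0.892, 0.0], [-0.004, 0.002, -1.0]]
force: [0.7, -0.3, -0.3]
opening: 0.0854
gripper_force: 0.0
t 10.95 tcp [0.5682 0.0244 0.252 ] shift mm [184.3 212.3  71.7] y ang 63.14226604303792 tilt 0.2409620077300246
```

```bash
python3 -m jog '[{"x":0.015,"y":0.018,"z":0,"wx":0,"wy":0,"wz":5,"claw":1},{"x":0.04,"y":0.05,"z":0,"wx":0,"wy":0,"wz":14,"claw":0.8},{"x":0.07,"y":0.08,"z":0,"wx":0,"wy":0,"wz":23,"claw":0.6},{"x":0.1,"y":0.115,"z":0,"wx":0,"wy":0,"wz":32,"claw":0.35},{"x":0.13,"y":0.15,"z":0.01,"wx":0,"wy":0,"wz":41,"claw":0.35},{"x":0.155,"y":0.18,"z":0.03,"wx":0,"wy":0,"wz":50,"claw":0.35},{"x":0.175,"y":0.202,"z":0.05,"wx":0,"wy":0,"wz":58,"claw":0.35},{"x":0.184,"y":0.212,"z":0.07,"wx":0,"wy":0,"wz":63,"claw":0.35},{"x":0.184,"y":0.212,"z":0.072,"wx":0,"wy":0,"wz":63,"claw":0.35},{"x":0.184,"y":0.212,"z":0.072,"wx":0,"wy":0,"wz":63,"claw":0.35}]'; python3 -c "
from h import *
import cv2
go([.500,.297,.066])
a=optics.snapshot('side');b=optics.snapshot('top')
f=lambda c:cv2.resize(c,(400,400),interpolation=cv2.INTER_CUBIC)
cv2.imwrite('pics/c1.png',np.vstack([np.hstack([f(a[220:340,340:460]),f(a[180:300,240:360])])]))
P=status.sense()['tcp_pos'];print(P,px('side',P+[0,0,-.011]),px('side',[.5,.297,.066]),'beaker exp',px('side',[.567,.0235,.0685]),[px('side',[.567,.0235,.1385])])
print([(n,c,[(np.round(d['xyz'],3).tolist(),round(d['confidence'],2)) for d in nets.spot_in(c,n)[:1]]) for c in ('side','top') for n in ('beaker','lid_bar')] if (nets:=__import__('bench').nets) else 0)
"
```

```text
t: 12.2
tcp_pos: [0.4988, 0.2961, 0.1777]
ee_rot: [[-0.004, 1.0, -0.001], [1.0, 0.004, -0.0], [-0.0, -0.001, -1.0]]
force: [0.7, -0.1, -0.2]
opening: 0.0301
gripper_force: 0.0
t 12.2 tcp [0.4988 0.2961 0.1777] shift mm [  0.9   1.3 111.7] y ang 0.22994123913720424 tilt 0.044467180830586775
[0.49938448 0.29611945 0.17847757] [408.3184213  273.01448725] [404.04012351 309.58671664] beaker exp [302.55529224 249.48655501] [array([301.50032465, 225.49513742])]
[('beaker', 'side', [([0.573, 0.035, 0.115], 0.71)]), ('lid_bar', 'side', [([0.505, 0.307, 0.064], 0.57)]), ('beaker', 'top', [([0.572, 0.02, 0.088], 0.76)]), ('lid_bar', 'top', [([0.513, 0.251, 0.069], 0.48)])]
```

View pics/c1.png

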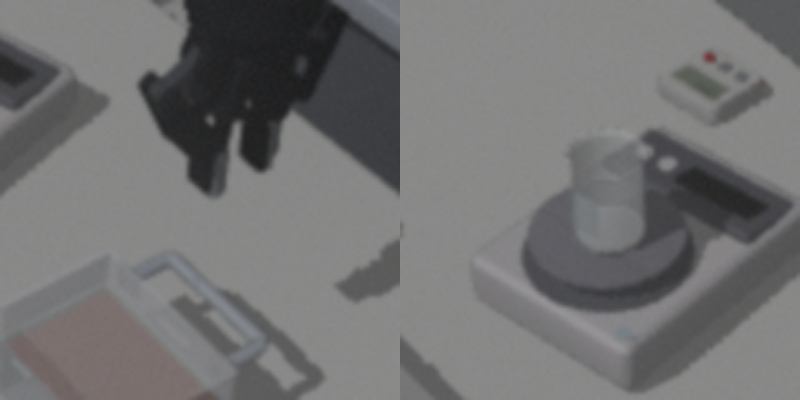

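Side view: the beaker stands upright with its base at about (302.7,248), on the pan's centre. The bar's middle at (404.5,309.7) matches (0.500, 0.297). Descend on the bar.

```bash
python3 -m jog '[{"x":0.001,"y":0.0015,"z":0.02,"wx":0,"wy":0,"wz":0,"claw":0.3},{"x":0.001,"y":0.0015,"z":0.045,"wx":0,"wy":0,"wz":0,"claw":0.3},{"x":0.001,"y":0.0015,"z":0.07,"wx":0,"wy":0,"wz":0,"claw":0.3},{"x":0.001,"y":0.0015,"z":0.09,"wx":0,"wy":0,"wz":0,"claw":0.3},{"x":0.001,"y":0.0015,"z":0.105,"wx":0,"wy":0,"wz":0,"claw":0.3},{"x":0.001,"y":0.0015,"z":0.115,"wx":0,"wy":0,"wz":0,"claw":0.3},{"x":0.001,"y":0.0015,"z":0.118,"wx":0,"wy":0,"wz":0,"claw":0.3},{"x":0.001,"y":0.0015,"z":0.118,"wx":0,"wy":0,"wz":0,"claw":0.3}]'; python3 -m jog '[{"x":0,"y":0,"z":0,"wx":0,"wy":0,"wz":0,"claw":0.15},{"x":0,"y":0,"z":0,"wx":0,"wy":0,"wz":0,"claw":0},{"x":0,"y":0,"z":0,"wx":0,"wy":0,"wz":0,"claw":0},{"x":0,"y":0,"z":0,"wx":0,"wy":0,"wz":0,"claw":0},{"x":0,"y":0,"z":0,"wx":0,"wy":0,"wz":0,"claw":0},{"x":0,"y":0,"z":0,"wx":0,"wy":0,"wz":0,"claw":0}]' 25
```

```text
t: 13.5
tcp_pos: [0.5006, 0.2978, 0.0601]
ee_rot: [[-0.002, 1.0, 0.001], [1.0, 0.002, 0.0], [0.0, 0.001, -1.0]]
force: [0.2, -0.4, -0.3]
opening: 0.0257
gripper_force: 0.0
t: 14.25
tcp_pos: [0.5001, 0.2978, 0.0599]
ee_rot: [[-0.002, 1.0, -0.0], [1.0, 0.002, 0.0], [0.0, -0.0, -1.0]]
force: [-4.8, 1.1, 4.6]
opening: 0.009
gripper_force: 25.4
```

```bash
python3 -m jog '[{"x":0,"y":0.0006,"z":-0.005,"wx":0,"wy":0,"wz":0,"claw":0},{"x":0,"y":0.0015,"z":-0.0105,"wx":0,"wy":0,"wz":0,"claw":0},{"x":0,"y":0.004,"z":-0.0213,"wx":0,"wy":0,"wz":0,"claw":0},{"x":0,"y":0.0075,"z":-0.0316,"wx":0,"wy":0,"wz":0,"claw":0},{"x":0,"y":0.012,"z":-0.0416,"wx":0,"wy":0,"wz":0,"claw":0},{"x":0,"y":0.0172,"z":-0.0512,"wx":0,"wy":0,"wz":0,"claw":0},{"x":0,"y":0.0231,"z":-0.0603,"wx":0,"wy":0,"wz":0,"claw":0},{"x":0,"y":0.0231,"z":-0.0603,"wx":0,"wy":0,"wz":0,"claw":0}]'; python3 -c "
from h import *
s=status.sense();print(s['ft_torque'])
import cv2
a=optics.snapshot('side')
cv2.imwrite('pics/d1.png',cv2.resize(a[230:380,310:510],(800,600),interpolation=cv2.INTER_CUBIC))"
```

```text
t: 15.25
tcp_pos: [0.5216, 0.2974, 0.1206]
ee_rot: [[-0.002, 1.0, -0.004], [1.0, 0.002, -0.001], [-0.001, -0.004, -1.0]]
force: [-10.9, 3.5, 4.8]
opening: 0.0088
gripper_force: 24.6
[ 0.51338805  1.76893828 -0.1144756 ]
```

View pics/d1.png

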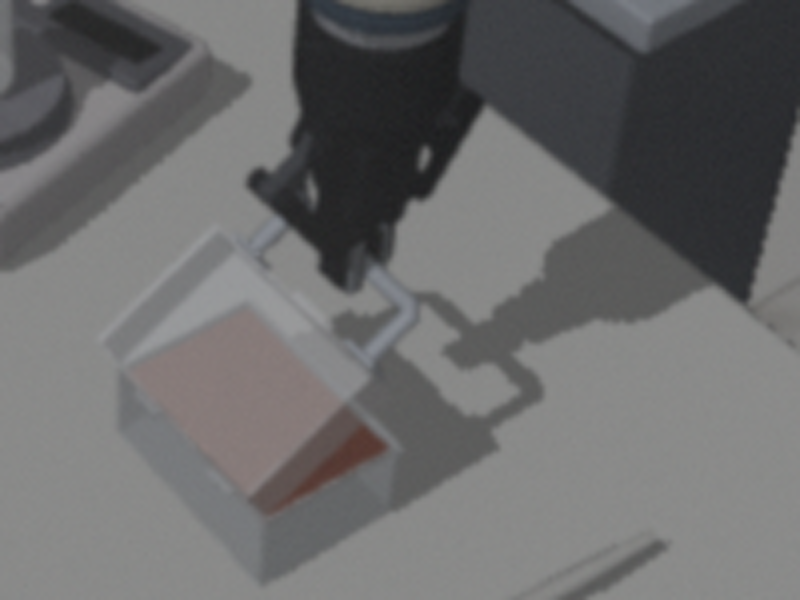

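Picture: the lid is about 30° open, with the fingers on the bar's middle near (345,265). The force along x shows a mismatch of about 1.5 mm, so I'll reduce x accordingly and continue to 60°.

```bash
python3 -m jog '[{"x":0,"y":0.0055,"z":-0.0085,"wx":0,"wy":0,"wz":0,"claw":0},{"x":0,"y":0.0125,"z":-0.0164,"wx":0,"wy":0,"wz":0,"claw":0},{"x":0,"y":0.0207,"z":-0.0235,"wx":0,"wy":0,"wz":0,"claw":0},{"x":0,"y":0.0295,"z":-0.03,"wx":0,"wy":0,"wz":0,"claw":0},{"x":0,"y":0.0387,"z":-0.0357,"wx":0,"wy":0,"wz":0,"claw":0},{"x":0,"y":0.0485,"z":-0.0406,"wx":0,"wy":0,"wz":0,"claw":0},{"x":0,"y":0.0485,"z":-0.0406,"wx":0,"wy":0,"wz":0,"claw":0},{"x":0,"y":0.0485,"z":-0.0406,"wx":0,"wy":0,"wz":0,"claw":0}]'; python3 -c "
from h import *
s=status.sense();print(s['ft_torque'])
import cv2
a=optics.snapshot('side')
cv2.imwrite('pics/d2.png',np.hstack([cv2.resize(a[230:380,310:510],(600,450),interpolation=cv2.INTER_CUBIC),cv2.resize(a[205:280,270:333],(200,450))]))"
```

```text
t: 16.3
tcp_pos: [0.5714, 0.297, 0.1622]
ee_rot: [[-0.002, 1.0, -0.001], [1.0, 0.002, -0.001], [-0.001, -0.001, -1.0]]
force: [-8.2, -2.6, 13.0]
opening: 0.0088
gripper_force: 25.9
[-0.44109181  1.45726097 -0.18209398]
```

View pics/d2.png

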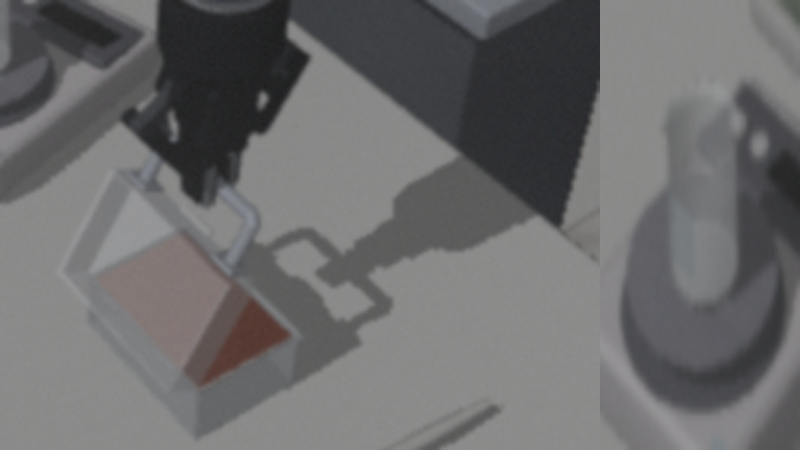

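Picture: the lid stands visibly half open with the fingers still on the bar; the elbow of the right arm is at about full-image (394,302). The chord of 124.7 mm gives 60°. The beaker is still centred and upright. I'll cross-check the elbow and let the arm settle.

```bash
python3 -m jog '[{"x":0,"y":0,"z":0,"wx":0,"wy":0,"wz":0,"claw":0},{"x":0,"y":0,"z":0,"wx":0,"wy":0,"wz":0,"claw":0},{"x":0,"y":0,"z":0,"wx":0,"wy":0,"wz":0,"claw":0},{"x":0,"y":0,"z":0,"wx":0,"wy":0,"wz":0,"claw":0}]'; python3 -c "
from h import *
for t in (52,56,60,64,68):
    r=np.radians(t);print(t,px('side',[.624-.124*np.cos(r)+.013*np.sin(r),.341,.053+.124*np.sin(r)+.013*np.cos(r)]))"
```

```text
t: 16.85
tcp_pos: [0.5713, 0.297, 0.1622]
ee_rot: [[-0.002, 1.0, -0.001], [1.0, 0.002, -0.001], [-0.001, -0.001, -1.0]]
force: [-8.0, -3.0, 13.0]
opening: 0.0087
gripper_force: 25.9
52 [400.00951586 302.7958581 ]
56 [397.05187474 302.88196642]
60 [393.91940338 303.23888091]
64 [390.62682171 303.86905945]
68 [387.1903649  304.77323142]
```

The elbow column of 394 agrees with 60°, and the arm is still.

```bash
python3 -c "
from bench import workorder
print(workorder.finish_job())"
```

```text
the job is handed in; nothing more can be done
None
```

The job is handed in (no verdict came back): the beaker stands upright and released in the middle of the balance pan, and the gripper is holding the tip box lid still at about 60° open by its bar.

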